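# Clamp a scrubber brush head and set its push nut

### The job

Clamp the round brush head in its jig by pressing the release button in the clamp lever's grip and swinging the lever all the way down. Then start the toothed push nut level on the end of the brush's plain shaft and let go of it, and with the hollow setting punch press it straight down the shaft until it sits tight and flat on the thrust washer. Stand the punch back upright in its wooden block, leaving the brush clamped in the jig and the other things on the bench where they are.

Things in the scene. Friction and masses are not known exactly. Their poses are not given: they have to be found in the camera images.
- jig: Assembly jig, fixed: white base plate 160 (x) by 245 (y) by 15 mm, posts that carry the brush, and a zinc toggle clamp at the +y end. Origin: underside, below the centre of the brush's seat; z up, y from the brush towards the clamp lever. Clamp arm and bracket lie at y = 40 to 145 mm, within 26 mm of x = 0; shut, they stay below 105 mm above the bench.
- clamp_lever (a joint): Swing of the clamp lever about a level hinge along the jig's x, rad: 0 raised, 0.95 all the way down (rubber pad on the brush's rim). The lever points to the jig's +y, at 1.00 minus this value above level. With the release button out it is locked: raised, it moves only from 0 to about 0.22; fully down, it cannot rise. Takes 3 N at the grip, 6 N more over the last 0.1 rad; stays where left.
- release_button (a joint): Travel of the release button, m: 0 out, 0.006 fully in; sprung (3 N to start, 6 N fully in). Round steel button, 16 mm across, 7 mm proud in the middle of the lever grip's side that faces the jig's +x; pushed in along the hinge, so closing two fingers on the two sides of the grip squeezes it in.
- lever_grip (a point): Centre of the lever's black grip (22 mm wide along the jig's x, 22 mm thick, 86 mm long along the lever; 29 mm wide with the button out), 113 mm from the lever's hinge; the button is at this place along the grip. Moves with the lever.
- lever_pivot (a point): Hinge line of the clamp's lever at the middle of the lever, fixed on the jig 128 mm along y from its origin, 80 mm above the bench; x along the hinge, axes as the jig's.
- brush: Round scrubber brush head, loose on the jig's posts, fibres down: beech disc 120 mm across (top 55 mm above the origin), dark steel flange 72 mm across (top at 59 mm), thrust washer 42 mm across (top at 65 mm), and in its middle a plain upright steel shaft of 12 mm diameter. Origin on the shaft's axis at the fibres' ends, 15 mm above the bench; z up.
- shaft_tip (a point): Centre of the top end of the brush's shaft, 110 mm above the brush's origin (45 mm above the thrust washer), 125 mm above the bench. The last 6 mm taper from 12 to 6 mm diameter.
- nut: Toothed steel push nut, right way up on the board: ring of 38 mm outer diameter, 9 mm high, with a 13.8 mm hole in its base and six spring teeth above it. Origin: centre of the underside, z up. Set on the shaft's end it rests level, underside 98 mm above the brush's origin; pushed with about 14 N it slides down the shaft and holds where it is left. Home, on the thrust washer: 65 mm.
- washer: Plain flat washer, 48 mm outer and 30 mm inner diameter, 4 mm thick, no teeth; lies beside the nut on the board and stays there. Origin: centre of the underside.
- parts_board: Dark steel board, 150 mm (x) by 110 mm (y) by 4 mm, fixed; nut and washer lie on it. Origin: centre of the underside.
- punch: Hollow setting punch, 136 mm long, 0.3 kg: steel tube of 36 mm outside and 18 mm inside diameter, bored from below for 60 mm (the shaft goes in), with a round dark wood handle of 30 mm diameter from 66 to 130 mm above its lower end. Stands upright in the beech block. Origin: centre of the lower end, z up.
- punch_stand: Beech block for the punch, 80 by 80 by 30 mm, fixed, with one round pocket of 43 mm diameter and 20 mm depth in its middle: the punch stands in it with its lower end 10 mm above the bench. Origin: centre of the underside.
- brush_stock: Bystander: drilled beech brush stock, 190 by 62 by 24 mm, lying flat. Origin: underside.
- staple_tin: Bystander: open aluminium tin, 72 mm across, 50 mm high. Origin: centre of the underside.
- glue: Bystander: white bottle, 52 mm across, 130 mm high. Origin: centre of the underside.
- dust_brush: Bystander: finished hand brush, 200 by 60 by 69 mm, standing on its fibres. Origin: underside.
- hammer: Bystander: hammer lying on the bench. Origin: underside.
- wrench: Bystander: wrench lying on the bench. Origin: underside.
Not all that is in view belongs to the job. Of the things that look like the nut, the smaller one is meant. There is more than one size of the punch_stand; the job needs the smaller.

How it is judged:
By the outcome, as a careful person would: the job done as asked, in the order asked, and still so for the second after the job is handed in, with the robot touching nothing.
It also fails if it takes over 72 s, if anything falls off the work surface, if the arm or the gripper's body presses on something with over 40 N, if the wrist force passes 120 N, or if a joint passes its speed limit or range.

### The arm

A 7-joint arm with a two-finger parallel gripper is mounted at the origin on the work surface. World frame = base frame: x ahead of the robot, y to its left, z up, the work surface at z = 0. Lengths are in m, angles in rad, forces in N, time in s.
With the tool pointing down it reaches from about 0.425 to 0.825 m from the base axis. Payload 3.6 kg.
Tool frame: the origin (TCP) lies between the finger pads; the fingertips stand 11 mm ahead of it and the grasp point (between the pads) lies 8 mm behind it (robot.tip_extent is the distance from the TCP to the fingertips, in m); z points along the fingers, y is the line along which they close (so a half turn about z gives the same grasp; the last joint's range is limited). The gripper opens to 93 mm and grips with 3 to 60 N. Pads are 15 mm wide; open, the fingers measure 128 mm over their backs; the gripper's body (75 mm by 188 mm) begins 65 mm behind the grasp point.
Start: joints at [1.288, 0.615, -0.013, 1.423, 0.008, 1.103, -0.04], TCP at [0.164, -0.629, 0.23] pointing down, gripper open.
Joint ranges: [-3.12, 3.12], [-0.3, 2.06], [-1.34, 1.32], [0.26, 2.42], [-1.36, 4.5], [0.01, 1.98], [-2.84, 2.84]. Speed limits (rad/s): [2.79, 2.79, 3.14, 3.14, 3.14, 3.14, 3.14].

### API

Orientations are given as a rotation vector (axis times angle).
In Python, from station import robot gives the robot as it stands.
- The arm moves only by the tool arm_command, never from a script. Its arguments are lists of equal length, an entry for each row: "dr": the turn, a rotation vector about the tool's x, y, z in units of 5 degrees (1.0 is 5 degrees), a list of three; "translation": the shift along the tool's x, y, z in units of 30 mm (1.0 is 30 mm), a list of three; "grip": the finger opening in mm, from 0 to 93. A call has 1 to 12 rows; each row is the pose to reach, as a shift and turn from the pose commanded when the call began, along the tool's axes at that moment; what a row does not reach only later rows make up. A row lasts 1/8 s, in which the tool goes at most 62.5 mm and 10.7 degrees, less where a joint would pass 70% of its speed; a pose out of reach is approached as far as the arm can. A call with a gripper value outside its range is refused whole. The fingers move at their own pace and stop on an object; "force" is the grip in N (left out, the last holds). Time passes only in rows, so rows that repeat a pose let the fingers close. It gives the time, the measured TCP pose, the force, the opening and the grip force at its end, in the units of the state.
- robot.get_obs(): the state, without advancing time (a new reading comes with each control period).
- robot.camera(name): name is "scene" or "side" or "wrist"; returns the picture (384x512x3 uint8, red, green, blue); there is no depth.
- robot.camera_params(name): a dict with "K" (3x3 intrinsics, pixels), "eye" and "orientation" of the camera in the world. Camera axes: x right, y up, looking along -z (the intrinsics and any distortion apply to the point x, -y, -z); pixel columns grow to the right and rows downward; lengths in m; the calibration is good to about 2 mm. A picture is of the moment at which its call begins: read the wrist's pose just before it. camera_params takes no time and is no camera call; for the wrist camera it gives the pose at the moment of the call.
- robot.job_done(): hands the job in; it is judged then, once.
The state is a dict: "t": time; "qpos": joint angles; "qvel": joint speeds; "joint_torque": joint torques, N m; "tool_pos": TCP position; "eef_rot": TCP orientation; "wrist_force": force on the tool from outside, world axes, zero at the start; "wrist_torque": the same for the moment, N m; "finger_gap": finger opening in m; "grasp_force": force on a finger pad.
Only numpy, scipy, OpenCV 4.12 (cv2) and the standard library are available. Lean on these libraries where they do the work, as an engineer would, in place of code of your own. Each camera call takes 0.05 s, during which the arm holds its last target. There are 200 camera calls.

## Working session

There is one attempt and no reset: what is moved stays moved. The work goes in short steps, Python scripts to look and compute and a tool call to move; the robot and the scene stay as the last step left them, time stands still between calls to the robot, and variables do not carry over. Pictures are saved under pics/ and viewed, at most 10 in all, crops included, and the job is handed in when it is done.

Besides the shell and the picture viewer there is one more tool, called after ">>>" by a JSON object that holds its "op" and its "data". arm_command: Moves the arm, as the interface text tells. Its arguments: {"type":"object","properties":{"dr":{"type":"array"},"translation":{"type":"array"},"grip":{"type":"array"},"force":{"type":"number"}},"required":["dr","translation","grip"]}

```bash
ls; mkdir -p pics; cat > h.py <<'E'
import numpy as np, cv2
from scipy.spatial.transform import Rotation as R
from station import robot
def cam(n):
    p=robot.camera_params(n); o=np.array(p['orientation'])
    M=o if o.shape==(3,3) else (R.from_rotvec(o).as_matrix() if o.size==3 else R.from_quat(o).as_matrix())
    return np.array(p['K']),np.array(p['eye']),M,p
def ray(n,u,v,z,c=None):
    K,e,M,p=c or cam(n)
    d=np.linalg.inv(K)@[u,v,1]; d=M@[d[0],-d[1],-d[2]]
    return e+d*(z-e[2])/d[2]
def proj(n,P,c=None):
    K,e,M,p=c or cam(n)
    q=M.T@(np.array(P)-e); q=K@[q[0],-q[1],-q[2]]; return q[:2]/q[2]
def snap(n,f):
    im=robot.camera(n)[:,:,::-1].copy(); cv2.imwrite('pics/'+f,im); return im
E
python3 - <<'E'
from h import *
for n in ['scene','side','wrist']:
    print(n,robot.camera_params(n))
a=snap('scene','a.png');b=snap('side','b.png')
print(robot.get_obs())
cv2.imwrite('pics/a2.png',cv2.resize(a,(800,600)));cv2.imwrite('pics/b2.png',cv2.resize(b,(800,600)))
E
```

```text
pics
scene {'K': array([[460.36875535,   0.        , 251.53493675],
       [  0.        , 460.36875535, 199.49463407],
       [  0.        ,   0.        ,   1.        ]]), 'eye': array([1.22663247, 0.71531998, 0.91218888]), 'orientation': array([0.44055457, 1.08923652, 2.20952442])}
side {'K': array([[436.5616416 ,   0.        , 255.77172006],
       [  0.        , 436.5616416 , 199.20574264],
       [  0.        ,   0.        ,   1.        ]]), 'eye': array([0.32673934, 1.01304802, 1.26883008]), 'orientation': array([ 0.11459921, -1.07635579, -2.71407917])}
wrist {'K': array([[332.69727247,   0.        , 258.06106934],
       [  0.        , 332.69727247, 187.61508608],
       [  0.        ,   0.        ,   1.        ]]), 'eye': array([ 0.23804514, -0.60974309,  0.38361251]), 'orientation': array([-0.23499349,  0.18317466, -1.30502281])}
{'t': 0.1, 'qpos': array([ 1.28850904,  0.61584526, -0.01259052,  1.42472203,  0.00812218,
        1.10339762, -0.04038929]), 'qvel': array([ 1.02185982e-03, -2.57343963e-03, -2.09580282e-06, -3.60985305e-03,
        7.04872853e-04,  1.23459371e-03, -7.07036638e-04]), 'joint_torque': array([ 1.23916496e-03, -4.60043049e+01,  2.10003695e-01, -1.66244906e+01,
       -6.12332462e-02,  1.69107690e-02,  1.02170652e-04]), 'tool_pos': array([ 0.16427428, -0.62819489,  0.2285878 ]), 'eef_rot': array([-3.11364646e+00, -4.00503701e-01,  5.63575008e-04]), 'wrist_force': array([ 0.47328856, -0.41307906,  0.48315907]), 'wrist_torque': array([-0.00336454,  0.04868342, -0.04172655]), 'grasp_force': 0.0, 'finger_gap': 0.09295749368068233}
```

View pics/a2.png

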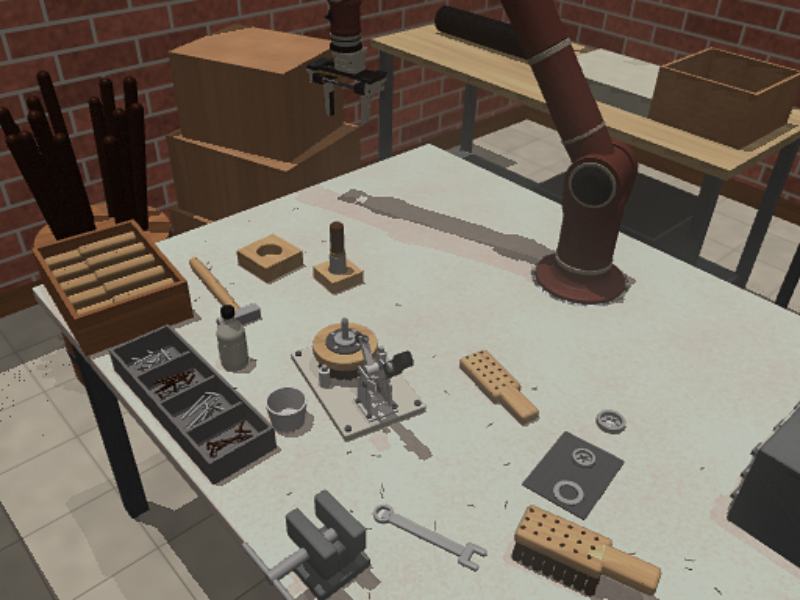

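View pics/b2.png

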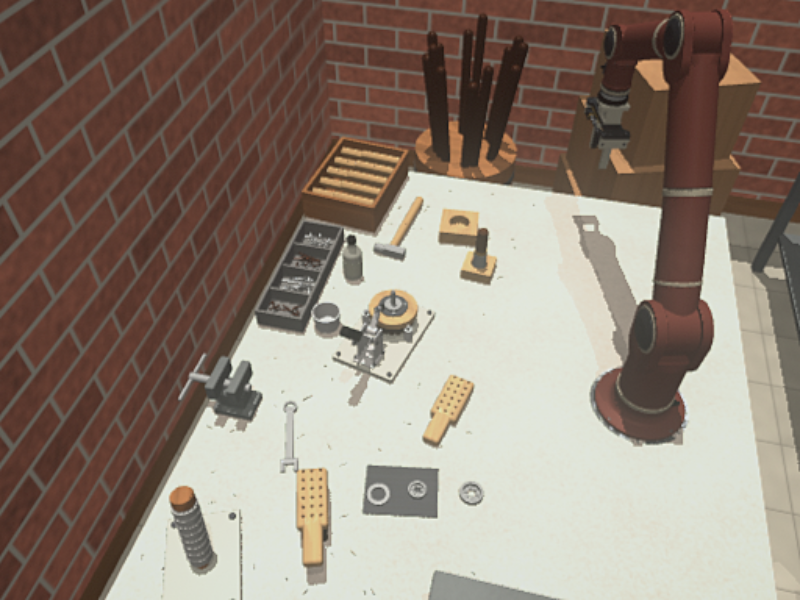

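Scene view (800 px wide): shaft tip at (345,320), grip (401,362), nut on the board (583,457), punch top (337,225). The same in the side view: (393,294), (350,333), (417,489), (482,232).

```bash
python3 - <<'E'
from h import *
s=1.5625
def tri(a,b):
    A=[];B=[]
    for n,(u,v) in (('scene',a),('side',b)):
        c=cam(n); p=ray(n,u/s,v/s,0,c); d=p-c[1]; d/=np.linalg.norm(d); Q=np.eye(3)-np.outer(d,d); A.append(Q);B.append(Q@c[1])
    x=np.linalg.solve(sum(A),sum(B)); return x.round(4),np.linalg.norm(A[0]@x-B[0]).round(4)
for n,a,b in [('tip',(345,320),(393,294)),('grip',(401,362),(350,333)),('punchtop',(337,225),(482,232)),('nut',(583,457),(417,489)),('cornerA',(348,437),(333,358)),('cornerB',(424,408),(392,378)),('cornerL',(293,355),(0,0)) ,('bignut',(611,420),(471,492)),('bottle',(227,312),(352,242))]:
    print(n,tri(a,b))
for p in [(348,437),(424,408),(293,355)]: print('sc',ray('scene',p[0]/s,p[1]/s,.015).round(3))
for p in [(333,358),(392,378),(435,310)]: print('si',ray('side',p[0]/s,p[1]/s,.015).round(3))
print('nut',ray('scene',583/s,457/s,.012).round(3),ray('side',417/s,489/s,.012).round(3))
# crops upscaled
a=cv2.imread('pics/a.png');b=cv2.imread('pics/b.png')
ca=cv2.resize(a[195:285,180:280],(400,360),interpolation=cv2.INTER_CUBIC)
cb=cv2.resize(b[170:260,200:300],(400,360),interpolation=cv2.INTER_CUBIC)
cv2.imwrite('pics/c.png',np.hstack([ca,cb]))
print(R.from_rotvec(robot.get_obs()['eef_rot']).as_matrix().round(3))
E
```

```text
tip (array([ 0.5964, -0.0971,  0.1151]), np.float64(0.0017))
grip (array([0.643 , 0.1004, 0.1756]), np.float64(0.0011))
punchtop (array([ 0.4225, -0.3423,  0.1391]), np.float64(0.0001))
nut (array([0.441 , 0.3341, 0.008 ]), np.float64(0.0007))
cornerA (array([0.7087, 0.0461, 0.0083]), np.float64(0.001))
cornerB (array([0.5585, 0.0727, 0.0048]), np.float64(0.0046))
cornerL (array([1.0402, 0.3869, 0.7958]), np.float64(0.1559))
bignut (array([0.3329, 0.3146, 0.0076]), np.float64(0.0006))
bottle (array([ 0.7441, -0.2568,  0.1127]), np.float64(0.0018))
sc [0.713 0.052 0.015]
sc [0.568 0.085 0.015]
sc [ 0.66  -0.18   0.015]
si [0.707 0.05  0.015]
si [0.557 0.075 0.015]
si [ 0.503 -0.161  0.015]
nut [0.445 0.337 0.012] [0.441 0.335 0.012]
[[ 0.967  0.253 -0.001]
 [ 0.253 -0.967  0.002]
 [-0.    -0.002 -1.   ]]
```

View pics/c.png

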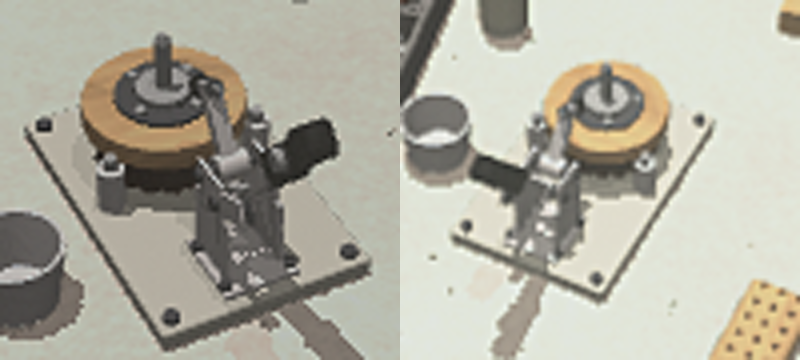

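The crops show the raised lever, with its grip pointing up and along +y, and the plate yawed about -0.22 rad. Next I'll move above the jig for a wrist look.

```bash
cat >> h.py <<'E'
def yawR(yaw):  # tool down, tool y at world angle yaw
    y=np.array([np.cos(yaw),np.sin(yaw),0]); z=np.array([0,0,-1.]); return np.column_stack([np.cross(y,z),y,z])
def go(p,Rt,base=None):
    o=robot.get_obs(); R0=R.from_rotvec(o['eef_rot']).as_matrix(); p0=o['tool_pos']
    print('dr',(R.from_matrix(R0.T@Rt).as_rotvec()/np.radians(5)).round(2),'tr',(R0.T@(np.array(p)-p0)/.03).round(2),'t',o['t'])
E
python3 - <<'E'
from h import *
print('tip',ray('scene',220.5,204.3,.125).round(4),ray('side',251.3,186.8,.125).round(4))
K,e,M,p=cam('wrist'); R0=R.from_rotvec(robot.get_obs()['eef_rot']).as_matrix()
print('camoff tool',(R0.T@(e-robot.get_obs()['tool_pos'])).round(3),'look',(R0.T@-M[:,2]).round(3), 'right',(R0.T@M[:,0]).round(3))
go([.61,.03,.33],yawR(-.22))
E
```

```text
tip [ 0.6026 -0.0917  0.125 ] [ 0.5962 -0.0918  0.125 ]
camoff tool [ 0.076  0.    -0.155] look [-0.273  0.001  0.962] right [ 0.001  1.    -0.001]
dr [-2.000e-02 -1.000e-02 -1.255e+01] tr [ 19.93 -17.47  -3.34] t 0.1
```

>>> {"op": "arm_command", "data": {"dr": [[0,0,-1],[0,0,-3],[0,0,-5],[0,0,-7],[0,0,-9],[0,0,-11],[0,0,-12.55],[0,0,-12.55],[0,0,-12.55],[0,0,-12.55],[0,0,-12.55],[0,0,-12.55]], "translation": [[0,0,-2],[1.5,-1.5,-3.3],[3,-3,-3.3],[5,-4.5,-3.3],[7,-6,-3.3],[9,-7.5,-3.3],[11,-9,-3.3],[12.5,-10.5,-3.3],[14,-12,-3.3],[15.5,-13.5,-3.3],[17,-15,-3.3],[18.5,-16.3,-3.3]], "grip": [93,93,93,93,93,93,93,93,93,93,93,93]}}

```text
t: 1.6
tool_pos: [0.5444, -0.0667, 0.3284]
eef_rot: [-2.452, -1.964, 0.001]
wrist_force: [1.0, -0.4, -0.1]
finger_gap: 0.0935
grasp_force: 0.0
```

>>> {"op": "arm_command", "data": {"dr": [[0,0,0],[0,0,0]], "translation": [[0,0,0],[0,0,0]], "grip": [93,93]}}

```text
t: 1.85
tool_pos: [0.5435, -0.0688, 0.328]
eef_rot: [-2.451, -1.964, 0.003]
wrist_force: [0.5, -0.9, 0.4]
finger_gap: 0.0928
grasp_force: 0.0
```

```bash
python3 - <<'E'
from h import *
go([.61,.03,.33],yawR(-.22))
a=snap('wrist','w1.png'); cv2.imwrite('pics/w1b.png',cv2.resize(a,(800,600),interpolation=cv2.INTER_CUBIC))
np.save('w1.npy',np.array(cam('wrist')[:3],dtype=object),allow_pickle=True)
print(robot.get_obs()['tool_pos'],robot.get_obs()['eef_rot'])
o=np.array([.599,-.092,0])
for yaw in (-.18,-.22,-.26):
    x=np.array([np.cos(yaw),np.sin(yaw),0]);y=np.array([-np.sin(yaw),np.cos(yaw),0])
    P={'tip':o+[0,0,.125],'g':o+y*(.128+.113*np.cos(1))+[0,0,.08+.113*np.sin(1)],'gend':o+y*(.128+.156*np.cos(1))+[0,0,.08+.156*np.sin(1)]}
    print(yaw,{k:(proj('wrist',v)*1.5625).round(0) for k,v in P.items()},P['g'].round(3))
E
```

```text
dr [-0.02  0.01  0.  ] tr [ 3.7   1.45 -0.07] t 1.85Traceback (most recent call last):
  File "<stdin>", line 4, in <module>
ValueError: could not broadcast input array from shape (3,3) into shape (3,)
```

View pics/w1b.png

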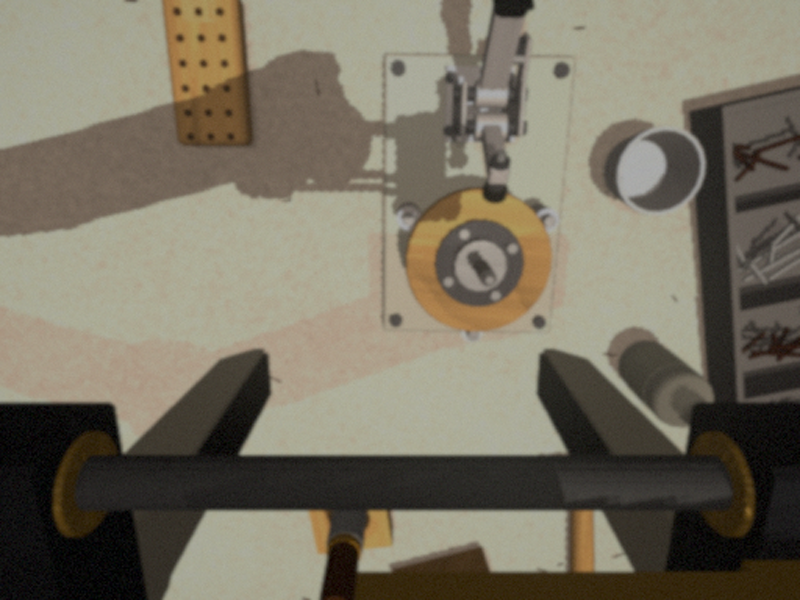

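Wrist view: holes in the plate at (398,68), (561,70), (396,320), (539,322), shaft tip near (487,277), brush disc centred near (479,260), lever top at (510,5).

```bash
python3 - <<'E'
from h import *
s=1.5625
c=cam('wrist')
H=[ray('wrist',u/s,v/s,.015,c)[:2] for u,v in [(398,68),(561,70),(396,320),(539,322)]]
print(np.round(H,4))
d1=H[0]-H[2];d2=H[1]-H[3];e1=H[1]-H[0];e2=H[3]-H[2]
print([np.linalg.norm(x).round(4) for x in (d1,d2,e1,e2)],[np.arctan2(-x[0],x[1]).round(4) for x in (d1,d2)],[np.arctan2(x[1],x[0]).round(4) for x in (e1,e2)])
print('tip',ray('wrist',487/s,277/s,.125,c),'disc',ray('wrist',479/s,260/s,.07,c),'flange',ray('wrist',480/s,263/s,.074,c))
o=np.array([.599,-.092,0])
for yaw in (-.18,-.22,-.26):
    y=np.array([-np.sin(yaw),np.cos(yaw),0])
    print(yaw,(o+y*(.128+.113*np.cos(1))+[0,0,.08+.113*np.sin(1)]).round(3),[(proj('wrist',o+y*.128+[0,0,.08],c)*s).round(0)])
a=cv2.imread('pics/w1.png')[150:190,280:330]
E
```

```text
[[ 0.5692  0.0643]
 [ 0.7015  0.0329]
 [ 0.5181 -0.1516]
 [ 0.6505 -0.1834]]
[np.float64(0.2218), np.float64(0.2223), np.float64(0.136), np.float64(0.1362)] [np.float64(-0.2326), np.float64(-0.2317)] [np.float64(-0.2326), np.float64(-0.2359)]
tip [ 0.59829561 -0.09773636  0.125     ] disc [ 0.60029876 -0.09790779  0.07      ] flange [ 0.60025247 -0.09952841  0.074     ]
-0.18 [0.633 0.094 0.175] [array([478.,  82.])]
-0.22 [0.64  0.092 0.175] [array([485.,  82.])]
-0.26 [0.648 0.091 0.175] [array([492.,  82.])]
```

```bash
python3 - <<'E'
from h import *
go([.6437,.0864,.27],yawR(-.233));go([.6437,.0864,.167],yawR(-.233))
E
```

```text
dr [-0.01  0.02  0.13] tr [5.82 2.12 1.93] t 1.9
dr [-0.01  0.02  0.13] tr [5.83 2.13 5.36] t 1.9
```

>>> {"op": "arm_command", "data": {"dr": [[0,0,0.1],[0,0,0.13],[0,0,0.13],[0,0,0.13],[0,0,0.13],[0,0,0.13],[0,0,0.13]], "translation": [[2,0.7,0],[4,1.4,0],[5.6,2.1,0.6],[5.83,2.13,1.2],[5.83,2.13,1.9],[5.83,2.13,1.9],[5.83,2.13,1.9]], "grip": [93,93,93,93,93,93,93]}}

```text
t: 2.78
tool_pos: [0.6447, 0.0865, 0.2726]
eef_rot: [2.465, 1.946, 0.001]
wrist_force: [0.5, 0.2, -0.0]
finger_gap: 0.0932
grasp_force: 0.0
```

```bash
python3 - <<'E'
from h import *
go([.6437,.0864,.167],yawR(-.233))
a=snap('wrist','w2.png')
b=snap('side','s2.png')[180:260,190:297]
cv2.imwrite('pics/w2b.png',np.hstack([cv2.resize(a,(400,300)),cv2.resize(b,(400,300),interpolation=cv2.INTER_CUBIC)]))
E
```

```text
dr [ 0.02  0.   -0.01] tr [-0.01 -0.04  3.52] t 2.775
```

View pics/w2b.png

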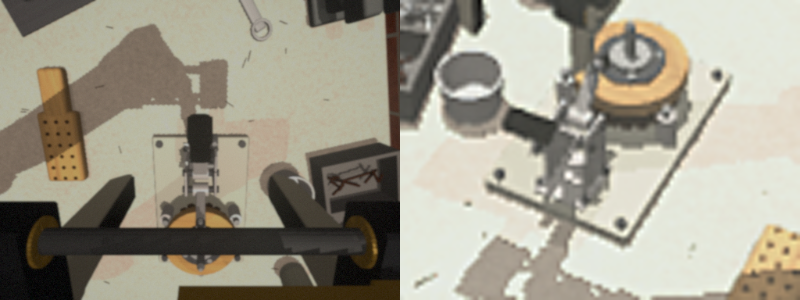

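Left: the grip is at (200,128), centred between the fingers (middle about 201). Right: nothing touched. Descending and squeezing.

>>> {"op": "arm_command", "data": {"dr": [[0,0,0],[0,0,0],[0,0,0],[0,0,0],[0,0,0],[0,0,0],[0,0,0],[0,0,0],[0,0,0],[0,0,0],[0,0,0]], "translation": [[0,0,1.2],[0,0,2.4],[0,0,3.5],[0,0,3.5],[0,0,3.5],[0,0,3.5],[0,0,3.5],[0,0,3.5],[0,0,3.5],[0,0,3.5],[0,0,3.5]], "grip": [93,93,93,93,20,20,20,20,20,20,20], "force": 35}}

```text
t: 4.25
tool_pos: [0.6456, 0.0882, 0.1667]
eef_rot: [2.462, 1.949, 0.003]
wrist_force: [3.2, -0.1, -2.0]
finger_gap: 0.0272
grasp_force: 1.8
```

>>> {"op": "arm_command", "data": {"dr": [[0,0,0],[0,0,0],[0,0,0],[0,0,0]], "translation": [[0,0,0],[0,0,0],[0,0,0],[0,0,0]], "grip": [15,15,15,15], "force": 35}}

```text
t: 4.75
tool_pos: [0.6436, 0.0889, 0.1666]
eef_rot: [-2.461, -1.95, 0.002]
wrist_force: [-3.7, 0.6, 1.3]
finger_gap: 0.0218
grasp_force: 35.0
```

```bash
python3 - <<'E'
from h import *
print(robot.get_obs()['tool_pos'],robot.get_obs()['wrist_force'])
print('raised')
for q in np.linspace(0,.97,13):
    a=1.0-q; print(round(q,2),np.round([.113*(np.cos(a)-np.cos(1))/.03,0,.113*(np.sin(1)-np.sin(a))/.03],2))
E
```

```text
[0.64356754 0.08891161 0.16656034] [-3.72080721  0.55545684  1.31296326]
raised
0.0 [0. 0. 0.]
0.08 [0.25 0.   0.17]
0.16 [0.48 0.   0.37]
0.24 [0.7  0.   0.58]
0.32 [0.9  0.   0.81]
0.4 [1.08 0.   1.06]
0.48 [1.24 0.   1.31]
0.57 [1.38 0.   1.59]
0.65 [1.5  0.   1.87]
0.73 [1.59 0.   2.16]
0.81 [1.66 0.   2.45]
0.89 [1.71 0.   2.75]
0.97 [1.73 0.   3.06]
```

Button pressed (gap 22 mm). Swinging along the arc.

>>> {"op": "arm_command", "data": {"dr": [[0,0,0],[0,0,0],[0,0,0],[0,0,0],[0,0,0],[0,0,0],[0,0,0],[0,0,0],[0,0,0],[0,0,0],[0,0,0],[0,0,0]], "translation": [[0.25,0,0.17],[0.48,0,0.37],[0.7,0,0.58],[0.9,0,0.81],[1.08,0,1.06],[1.24,0,1.31],[1.38,0,1.59],[1.5,0,1.87],[1.59,0,2.16],[1.66,0,2.45],[1.71,0,2.75],[1.73,0,3.06]], "grip": [15,15,15,15,15,15,15,15,15,15,15,15], "force": 35}}

```text
t: 6.25
tool_pos: [0.6552, 0.1374, 0.0819]
eef_rot: [2.463, 1.947, -0.009]
wrist_force: [-20.9, -9.1, 55.8]
finger_gap: 0.0222
grasp_force: 35.0
```

>>> {"op": "arm_command", "data": {"dr": [[0,0,0],[0,0,0],[0,0,0]], "translation": [[0,0,0.1],[0,0,0.15],[0,0,0.15]], "grip": [15,15,15], "force": 35}}

```text
t: 6.62
tool_pos: [0.6553, 0.1375, 0.0816]
eef_rot: [2.461, 1.946, -0.006]
wrist_force: [-21.6, -10.1, 51.1]
finger_gap: 0.022
grasp_force: 35.0
```

>>> {"op": "arm_command", "data": {"dr": [[0,0,0],[0,0,0],[0,0,0],[0,0,0],[0,0,0],[0,0,0]], "translation": [[0,0,0],[0,0,0],[0,0,0],[0,0,-1.5],[0,0,-3],[0,0,-4]], "grip": [60,75,75,75,75,75]}}

```text
t: 7.38
tool_pos: [0.6572, 0.1397, 0.1917]
eef_rot: [2.462, 1.95, 0.004]
wrist_force: [0.4, 0.7, -0.1]
finger_gap: 0.0738
grasp_force: 0.0
```

```bash
python3 - <<'E'
from h import *
a=snap('scene','a3.png')[195:285,190:310]; b=snap('side','b3.png')[160:250,180:300]
cv2.imwrite('pics/c3.png',np.hstack([cv2.resize(x,(400,300),interpolation=cv2.INTER_CUBIC) for x in (a,b)]))
o=np.array([.600,-.0975,0]);yaw=-.233;y=np.array([-np.sin(yaw),np.cos(yaw),0])
for q in (.8,.87,.95):
    e=o+y*(.128+.156*np.cos(1-q))+[0,0,.08+.156*np.sin(1-q)]
    print(q,((proj('scene',e)-[190,195])*400/120).round(0),((proj('side',e)-[180,160])*400/120+[400,0]).round(0))
go([.441,.335,.20],yawR(0)); print(robot.get_obs()['tool_pos'])
E
```

```text
0.8 [267. 254.] [507. 272.]
0.87 [267. 267.] [507. 280.]
0.95 [267. 279.] [507. 288.]
dr [ 0.08 -0.04 -2.65] tr [ 4.65 -8.55 -0.25] t 7.475
[0.6587563  0.14041372 0.19369071]
```

View pics/c3.png

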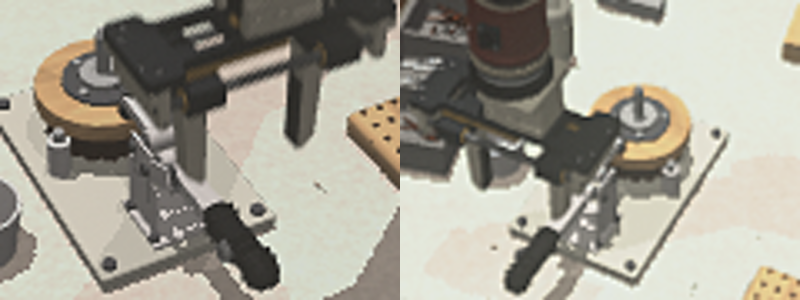

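Both views show the grip's end at (265,280) and (513,288), as predicted for 0.95 rad, so the clamp is shut. On to the nut.

```bash
python3 - <<'E'
from h import *
go([.441,.335,.20],yawR(np.radians(75))); s=1.5625
print('washer',ray('side',378/s,494/s,.006).round(3), robot.get_obs()['qpos'].round(2))
E
```

```text
dr [  0.1    0.02 -17.65] tr [ 4.65 -8.55 -0.25] t 7.475
washer [0.516 0.362 0.006] [-0.01  0.71 -0.43  1.39  0.31  1.09 -0.72]
```

>>> {"op": "arm_command", "data": {"dr": [[0,0,-2],[0,0,-4],[0,0,-6],[0,0,-8],[0,0,-10],[0,0,-12],[0,0,-14],[0,0,-16],[0.1,0,-17.65],[0.1,0,-17.65],[0.1,0,-17.65],[0.1,0,-17.65]], "translation": [[0.5,-1,-0.25],[1.1,-2,-0.25],[1.7,-3,-0.25],[2.3,-4,-0.25],[2.9,-5,-0.25],[3.5,-6,-0.25],[4.1,-7,-0.25],[4.5,-8,-0.25],[4.65,-8.55,-0.25],[4.65,-8.55,-0.25],[4.65,-8.55,-0.25],[4.65,-8.55,-0.25]], "grip": [75,75,75,75,75,75,75,75,75,75,75,75]}}

```text
t: 8.98
tool_pos: [0.4396, 0.3328, 0.1974]
eef_rot: [-0.414, -3.108, 0.009]
wrist_force: [0.4, 0.6, 0.6]
finger_gap: 0.0749
grasp_force: 0.0
```

```bash
python3 - <<'E'
from h import *
c=cam('wrist'); a=snap('wrist','w4.png'); print(robot.get_obs()['tool_pos'],robot.get_obs()['t'])
x0,y0,w,h=180,70,200,150
v=cv2.resize(a[y0:y0+h,x0:x0+w],(800,600),interpolation=cv2.INTER_CUBIC); cv2.imwrite('pics/w4b.png',v)
print('pred nut in crop',(proj('wrist',[.442,.335,.012],c)-[x0,y0])*4)
go([.442,.335,.2],yawR(np.radians(75)))
E
```

```text
[0.43942791 0.33291544 0.19755563] 9.025
pred nut in crop [329.94796655 402.41032006]
dr [-0.07 -0.06 -0.03] tr [-0.06  0.09 -0.08] t 9.025
```

View pics/w4b.png

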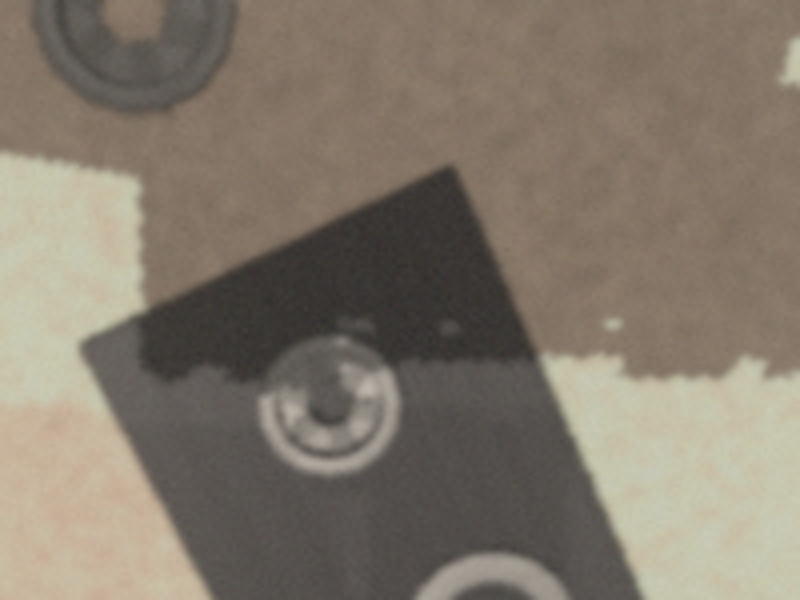

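Nut centre at (330,405), predicted (330,402). The washer's edge at (415,600) is clear of the fingers' line.

>>> {"op": "arm_command", "data": {"dr": [[-0.07,-0.06,0],[-0.07,-0.06,0],[-0.07,-0.06,0],[-0.07,-0.06,0],[-0.07,-0.06,0]], "translation": [[-0.08,0.1,1.5],[-0.08,0.1,3],[-0.08,0.1,4.5],[-0.08,0.1,4.9],[-0.08,0.1,4.9]], "grip": [60,60,60,60,60]}}

```text
t: 9.65
tool_pos: [0.4409, 0.3355, 0.051]
eef_rot: [-0.411, -3.114, -0.001]
wrist_force: [1.9, 0.1, 0.0]
finger_gap: 0.0598
grasp_force: 0.0
```

```bash
python3 - <<'E'
from h import *
go([.4428,.3348,.0168],yawR(np.radians(75)))
E
```

```text
dr [ 0.01 -0.   -0.  ] tr [-0.07 -0.01  1.14] t 9.65
```

>>> {"op": "arm_command", "data": {"dr": [[0,0,0],[0,0,0],[0,0,0],[0,0,0],[0,0,0],[0,0,0],[0,0,0],[0,0,0],[0,0,0]], "translation": [[-0.07,0,0.6],[-0.07,0,1.14],[-0.07,0,1.14],[-0.07,0,1.14],[-0.07,0,1.14],[-0.07,0,1.14],[-0.07,0,1.14],[-0.07,0,1.14],[-0.07,0,1.14]], "grip": [60,60,60,45,33,33,33,33,33], "force": 25}}

```text
t: 10.78
tool_pos: [0.4427, 0.3348, 0.0167]
eef_rot: [-0.41, -3.115, -0.001]
wrist_force: [0.2, -1.3, 0.9]
finger_gap: 0.0368
grasp_force: 25.0
```

>>> {"op": "arm_command", "data": {"dr": [[0,0,0],[0,0,0],[0,0,0],[0,0,0],[0,0,0],[0,0,0]], "translation": [[0,0,-0.3],[0,0,-1],[0,0,-3],[0,0,-5],[0,0,-6],[0,0,-6]], "grip": [33,33,33,33,33,33]}}

```text
t: 11.52
tool_pos: [0.4434, 0.336, 0.1996]
eef_rot: [0.409, 3.111, 0.008]
wrist_force: [0.8, 0.5, -0.6]
finger_gap: 0.0371
grasp_force: 25.0
```

```bash
python3 - <<'E'
from h import *
go([.600,-.0975,.205],yawR(-.233))
E
```

```text
dr [ 0.08 -0.02 17.67] tr [ -8.78 -12.61  -0.22] t 11.525
```

>>> {"op": "arm_command", "data": {"dr": [[0,0,2],[0,0,4],[0,0,6],[0,0,8],[0,0,10],[0,0,12],[0,0,14],[0,0,16],[0.08,0,17.67],[0.08,0,17.67],[0.08,0,17.67],[0.08,0,17.67]], "translation": [[-0.7,-1,-0.6],[-1.6,-2.2,-1],[-2.5,-3.6,-1],[-3.4,-5,-1],[-4.4,-6.4,-1],[-5.4,-7.8,-1],[-6.4,-9.2,-1],[-7.4,-10.6,-1],[-8.2,-11.7,-0.8],[-8.78,-12.61,-0.5],[-8.78,-12.61,-0.22],[-8.78,-12.61,-0.22]], "grip": [33,33,33,33,33,33,33,33,33,33,33,33]}}

```text
t: 13.02
tool_pos: [0.5978, -0.0974, 0.2011]
eef_rot: [-2.459, -1.947, 0.013]
wrist_force: [-1.1, 0.6, -0.0]
finger_gap: 0.0374
grasp_force: 25.0
```

```bash
python3 - <<'E'
from h import *
go([.600,-.0975,.205],yawR(-.233))
c=cam('wrist'); a=snap('wrist','w5.png'); print(robot.get_obs()['tool_pos'],robot.get_obs()['t'])
x0,y0,w,h=160,90,200,150
v=cv2.resize(a[y0:y0+h,x0:x0+w],(800,600),interpolation=cv2.INTER_CUBIC); cv2.imwrite('pics/w5b.png',v)
print('pred tip in crop',(proj('wrist',[.600,-.0975,.125],c)-[x0,y0])*4, 'washer', (proj('wrist',[.600,-.0975,.080],c)-[x0,y0])*4)
E
```

```text
dr [-0.11  0.04  0.02] tr [ 0.01  0.07 -0.13] t 13.025
[ 0.59839824 -0.09677221  0.20205991] 13.075
pred tip in crop [405.67620882 437.36108715] washer [405.43998049 372.14390148]
```

View pics/w5b.png

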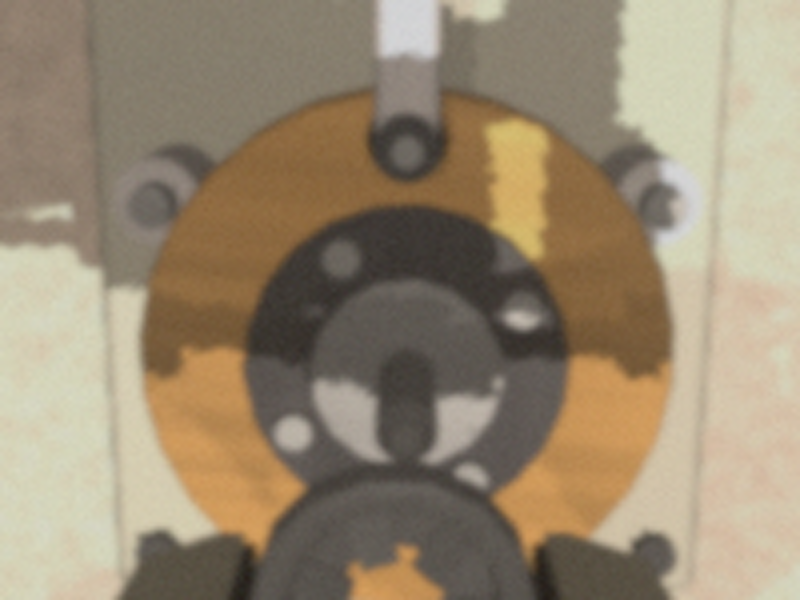

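Tip at (407,440) and thrust washer at (407,372), within 1 mm of predicted; the nut sits centred in the fingers.

>>> {"op": "arm_command", "data": {"dr": [[-0.1,0.04,0],[-0.1,0.04,0],[-0.1,0.04,0],[-0.1,0.04,0]], "translation": [[0,0.07,0.5],[0,0.07,1],[0,0.07,1.4],[0,0.07,1.4]], "grip": [33,33,33,33]}}

```text
t: 13.58
tool_pos: [0.6003, -0.099, 0.1598]
eef_rot: [2.463, 1.948, 0.001]
wrist_force: [-1.1, -0.8, -0.4]
finger_gap: 0.0372
grasp_force: 25.0
```

```bash
python3 - <<'E'
from h import *
go([.6002,-.0976,.1255],yawR(-.233)); print(robot.get_obs()['tool_pos'])
E
```

```text
dr [0.02 0.01 0.01] tr [ 0.05 -0.02  1.14] t 13.575
[ 0.60029319 -0.09901993  0.15981232]
```

>>> {"op": "arm_command", "data": {"dr": [[0,0,0],[0,0,0],[0,0,0],[0,0,0],[0,0,0],[0,0,0]], "translation": [[0.05,-0.02,0.3],[0.05,-0.02,0.6],[0.05,-0.02,0.85],[0.05,-0.02,1],[0.05,-0.02,1.1],[0.05,-0.02,1.1]], "grip": [33,33,33,33,33,33]}}

```text
t: 14.32
tool_pos: [0.6003, -0.098, 0.1275]
eef_rot: [2.463, 1.947, 0.001]
wrist_force: [-2.2, 0.1, -1.1]
finger_gap: 0.0369
grasp_force: 25.0
```

>>> {"op": "arm_command", "data": {"dr": [[0,0,0],[0,0,0],[0,0,0]], "translation": [[0,0,0.05],[0,0,0.08],[0,0,0.08]], "grip": [33,33,33]}}

```text
t: 14.7
tool_pos: [0.6005, -0.098, 0.1256]
eef_rot: [2.462, 1.947, 0.002]
wrist_force: [-2.5, 0.3, 1.2]
finger_gap: 0.0371
grasp_force: 25.0
```

>>> {"op": "arm_command", "data": {"dr": [[0,0,0],[0,0,0]], "translation": [[0,0,0.04],[0,0,0.04]], "grip": [33,33]}}

```text
t: 14.95
tool_pos: [0.6006, -0.098, 0.1255]
eef_rot: [2.462, 1.946, 0.002]
wrist_force: [-5.3, -0.3, 6.4]
finger_gap: 0.0376
grasp_force: 25.0
```

>>> {"op": "arm_command", "data": {"dr": [[0,0,0],[0,0,0],[0,0,0],[0,0,0],[0,0,0],[0,0,0]], "translation": [[0,0,0],[0,0,0],[0,0,0],[0,0,-1.2],[0,0,-2.6],[0,0,-2.6]], "grip": [45,55,60,65,75,75]}}

```text
t: 15.7
tool_pos: [0.6035, -0.0975, 0.2061]
eef_rot: [2.457, 1.943, 0.014]
wrist_force: [0.6, -0.5, -0.8]
finger_gap: 0.0743
grasp_force: 0.0
```

```bash
python3 - <<'E'
from h import *
snap('wrist','w6.png')
go([.423,-.342,.25],yawR(-.233));go([.423,-.342,.25],yawR(-1.2));print(robot.get_obs()['tool_pos'],robot.get_obs()['qpos'].round(2))
s=1.5625
# block top corners in side/scene images
for n,u,v in [('side',479,266),('scene',338,275)]: print(n,ray(n,u/s,v/s,.030).round(3))
E
```

```text
dr [ 0.09 -0.    0.  ] tr [-9.3  -3.91 -1.57] t 15.75
dr [ 0.08 -0.05 11.08] tr [-9.3  -3.91 -1.57] t 15.75
[ 0.60186496 -0.09772388  0.20379971] [ 0.4   0.61 -0.45  1.58  0.3   1.02 -0.37]
side [ 0.419 -0.333  0.03 ]
scene [ 0.44  -0.321  0.03 ]
```

```bash
python3 - <<'E'
from h import *
go([.423,-.342,.25],yawR(-.75))
E
```

```text
dr [ 0.09 -0.03  5.93] tr [-9.3  -3.91 -1.57] t 15.75
```

>>> {"op": "arm_command", "data": {"dr": [[0,0,1],[0,0,2.5],[0,0,4],[0,0,5.93],[0.09,0,5.93],[0.09,0,5.93],[0.09,0,5.93],[0.09,0,5.93]], "translation": [[-1,-0.4,-1.6],[-2.8,-1.2,-1.6],[-4.6,-2,-1.6],[-6.4,-2.8,-1.6],[-8.2,-3.5,-1.6],[-9.3,-3.91,-1.6],[-9.3,-3.91,-1.6],[-9.3,-3.91,-1.6]], "grip": [75,75,75,75,75,75,75,75]}}

```text
t: 16.75
tool_pos: [0.4225, -0.3406, 0.2491]
eef_rot: [-2.875, -1.253, 0.002]
wrist_force: [0.3, 0.7, -0.1]
finger_gap: 0.0752
grasp_force: 0.0
```

```bash
python3 - <<'E'
from h import *
c=cam('wrist'); a=snap('wrist','w7.png'); b=snap('scene','a7.png');d=snap('side','b7.png'); o=robot.get_obs();print(o['tool_pos'],o['eef_rot'],o['t'])
np.savez('c7.npz',K=c[0],e=c[1],M=c[2])
x0,y0,w,h=160,100,200,150
R1=cv2.resize(a[y0:y0+h,x0:x0+w],(480,360),interpolation=cv2.INTER_CUBIC)
w6=cv2.imread('pics/w6.png')[90:240,160:360]
f=lambda x:cv2.resize(x,(320,240),interpolation=cv2.INTER_CUBIC)
L=np.zeros((600,800,3),np.uint8); L[:360,:480]=R1; L[:240,480:]=f(w6); L[240:480,480:]=f(b[185:245,190:270]); L[360:600,:320]=f(d[165:225,215:295])
cv2.imwrite('pics/w7b.png',L)
for P in ([.4225,-.342,.146],[.4225,-.342,.03]): print('pred in crop',(proj('wrist',P,c)-[x0,y0])*2.4)
E
```

```text
[ 0.42318899 -0.34030805  0.24976677] [-2.87470174e+00 -1.25627883e+00  1.99141059e-03] 16.9
pred in crop [237.60262885 219.57844836]
pred in crop [238.07601479 150.40934618]
```

View pics/w7b.png

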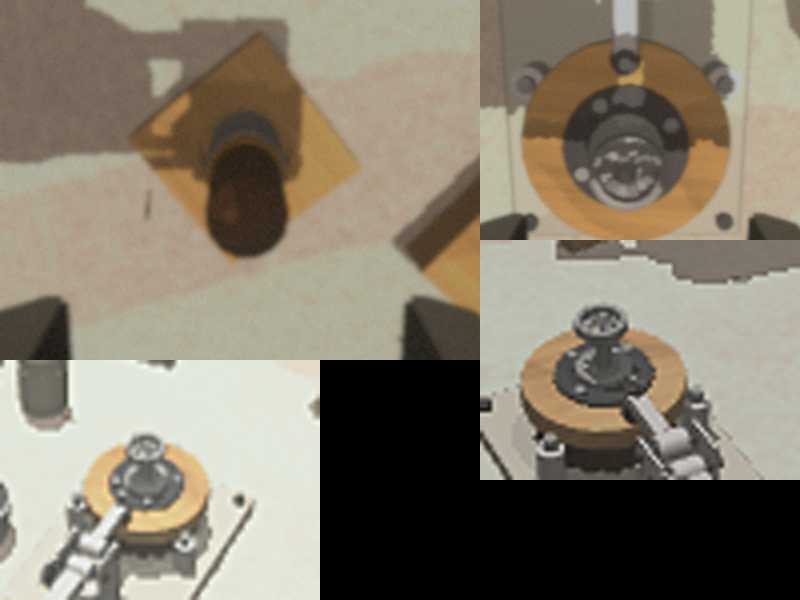

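The nut sits level on the shaft's end in all three views. The punch's top centre is at (247,217), and the block's diagonals cross near (247,153).

```bash
python3 - <<'E'
from h import *
f=np.load('c7.npz');c=(f['K'],f['e'],f['M'],0)
r=lambda u,v,z:ray('w',160+u/2.4,100+v/2.4,z,c).round(4)
print('top',r(247,217,.146),'block',r(247,153,.03),[r(u,v,.03) for u,v in [(260,32),(360,168),(130,138),(236,262)]])
P=r(247,217,.146)
go([P[0],P[1],.102],yawR(-.75))
E
```

```text
top [ 0.4254 -0.3435  0.146 ] block [ 0.4248 -0.3458  0.03  ] [array([ 0.4674, -0.3083,  0.03  ]), array([ 0.4596, -0.388 ,  0.03  ]), array([ 0.3889, -0.3027,  0.03  ]), array([ 0.3834, -0.3827,  0.03  ])]
dr [-0.05 -0.01  0.04] tr [-0.03  0.15  4.92] t 16.9
```

>>> {"op": "arm_command", "data": {"dr": [[-0.05,0,0],[-0.05,0,0],[-0.05,0,0],[-0.05,0,0],[-0.05,0,0],[-0.05,0,0],[-0.05,0,0],[-0.05,0,0],[-0.05,0,0],[-0.05,0,0],[-0.05,0,0],[-0.05,0,0]], "translation": [[-0.03,0.15,1.2],[-0.03,0.15,2.6],[-0.03,0.13,4],[-0.03,0.12,4.92],[-0.03,0.12,4.92],[-0.03,0.12,4.92],[-0.03,0.12,4.92],[-0.03,0.12,4.92],[-0.03,0.12,4.92],[-0.03,0.12,4.92],[-0.03,0.12,4.92],[-0.03,0.12,4.92]], "grip": [75,75,75,75,75,50,25,25,25,25,25,25], "force": 55}}

```text
t: 18.4
tool_pos: [0.4235, -0.345, 0.1026]
eef_rot: [2.88, 1.253, -0.0]
wrist_force: [-0.7, 0.3, 1.1]
finger_gap: 0.0293
grasp_force: 55.0
```

```bash
python3 - <<'E'
from h import *
o=robot.get_obs();print(o['tool_pos'],o['wrist_torque'])
go([o['tool_pos'][0],o['tool_pos'][1],.26],yawR(-.75))
E
```

```text
[ 0.42354186 -0.34497198  0.10259498] [0.09093263 0.07513695 0.01862702]
dr [ 0.01  0.01 -0.01] tr [-0.    0.   -5.25] t 18.4
```

>>> {"op": "arm_command", "data": {"dr": [[0,0,0],[0,0,0],[0,0,0],[0,0,0],[0,0,0],[0,0,0]], "translation": [[0,0,-0.6],[0,0,-1.6],[0,0,-3],[0,0,-4.5],[0,0,-5.25],[0,0,-5.25]], "grip": [25,25,25,25,25,25]}}

```text
t: 19.15
tool_pos: [0.424, -0.3451, 0.2608]
eef_rot: [2.878, 1.252, 0.002]
wrist_force: [0.1, -0.1, -3.1]
finger_gap: 0.0295
grasp_force: 55.0
```

```bash
python3 - <<'E'
from h import *
o=robot.get_obs();print(o['tool_pos'],o['finger_gap'],o['wrist_force'])
go([.5995,-.0985,.26],yawR(-.75))
E
```

```text
[ 0.42402544 -0.34507541  0.26080369] 0.029492436929860234 [ 0.11643021 -0.1168498  -3.11744286]
dr [ 0.04  0.   -0.  ] tr [10.   -1.33  0.02] t 19.15
```

>>> {"op": "arm_command", "data": {"dr": [[0,0,0],[0,0,0],[0,0,0],[0,0,0],[0,0,0],[0.04,0,0],[0.04,0,0],[0.04,0,0],[0.04,0,0],[0.04,0,0]], "translation": [[0.8,-0.1,0],[2.2,-0.3,0],[3.8,-0.5,0],[5.4,-0.7,0],[7,-0.9,0],[8.5,-1.1,0],[9.5,-1.25,0],[10,-1.33,0],[10,-1.33,0],[10,-1.33,0]], "grip": [25,25,25,25,25,25,25,25,25,25]}}

```text
t: 20.4
tool_pos: [0.5979, -0.1005, 0.2591]
eef_rot: [-2.881, -1.248, 0.007]
wrist_force: [0.1, 0.4, -2.3]
finger_gap: 0.0297
grasp_force: 55.0
```

```bash
python3 - <<'E'
from h import *
o=robot.get_obs();print(o['tool_pos'],o['finger_gap'])
go([.5995,-.0985,.215],yawR(-.75))
c=cam('wrist'); a=snap('wrist','w8.png'); b=snap('scene','a8.png');d=snap('side','b8.png')
f=lambda x:cv2.resize(x,(400,300),interpolation=cv2.INTER_CUBIC)
print((proj('scene',[.6,-.0975,.122])-[180,150])*5,(proj('side',[.6,-.0975,.122])-[210,125])*5)
A=f(b[150:210,180:260]);B=f(d[125:185,210:290])
L=np.vstack([np.hstack([A,B]),np.hstack([f(a[90:240,160:360]),f(a)])])
cv2.imwrite('pics/w8b.png',L)
E
```

```text
[ 0.59788576 -0.10048479  0.2591181 ] 0.029708622289558163
dr [-0.04  0.04 -0.04] tr [ 0.09 -0.    1.47] t 20.4
[199.77492095 269.05749303] [203.35571494 305.72445632]
```

View pics/w8b.png

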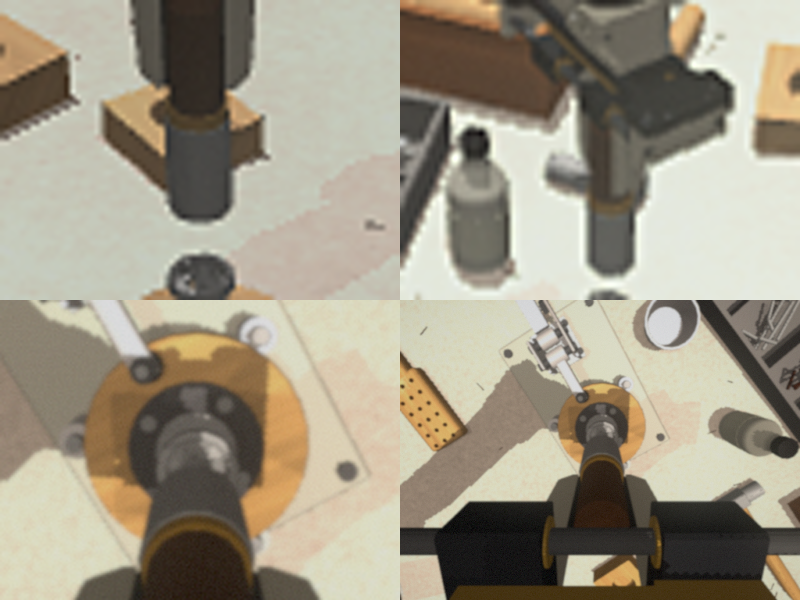

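The punch hangs straight above the nut: axis at column 200 against the nut's 202 in the scene view, and 610 against 605 in the side view. The correction still to come closes that.

>>> {"op": "arm_command", "data": {"dr": [[-0.04,0.04,0],[-0.04,0.04,0],[-0.04,0.04,0],[-0.04,0.04,0],[-0.04,0.04,0]], "translation": [[0.09,0,0.3],[0.09,0,0.7],[0.09,0,1.1],[0.09,0,1.2],[0.09,0,1.2]], "grip": [25,25,25,25,25]}}

```text
t: 21.18
tool_pos: [0.6006, -0.0961, 0.2234]
eef_rot: [-2.88, -1.253, -0.004]
wrist_force: [0.2, 0.4, -2.4]
finger_gap: 0.029
grasp_force: 55.0
```

```bash
python3 - <<'E'
from h import *
o=robot.get_obs();print(o['tool_pos'],o['wrist_force'])
go([.5998,-.0982,.1816],yawR(-.75))
E
```

```text
[ 0.60063355 -0.09610053  0.22342161] [ 0.21663088  0.40146204 -2.38903516]
dr [-0.   -0.03 -0.  ] tr [-0.07  0.03  1.39] t 21.175
```

>>> {"op": "arm_command", "data": {"dr": [[0,0,0],[0,0,0],[0,0,0],[0,0,0],[0,0,0],[0,0,0],[0,0,0],[0,0,0]], "translation": [[-0.05,0.02,0.15],[-0.05,0.02,0.3],[-0.05,0.02,0.45],[-0.05,0.02,0.6],[-0.05,0.02,0.75],[-0.05,0.02,0.9],[-0.05,0.02,1],[-0.05,0.02,1]], "grip": [25,25,25,25,25,25,25,25], "force": 60}}

```text
t: 22.18
tool_pos: [0.6004, -0.0978, 0.1965]
eef_rot: [2.88, 1.252, 0.006]
wrist_force: [-3.4, 0.3, 7.9]
finger_gap: 0.0294
grasp_force: 60.0
```

>>> {"op": "arm_command", "data": {"dr": [[0,0,0],[0,0,0],[0,0,0],[0,0,0],[0,0,0],[0,0,0]], "translation": [[0,0,0.15],[0,0,0.3],[0,0,0.45],[0,0,0.55],[0,0,0.65],[0,0,0.65]], "grip": [25,25,25,25,25,25]}}

```text
t: 22.92
tool_pos: [0.6007, -0.0976, 0.1812]
eef_rot: [2.879, 1.251, 0.008]
wrist_force: [-9.1, 1.1, 27.0]
finger_gap: 0.0294
grasp_force: 60.0
```

>>> {"op": "arm_command", "data": {"dr": [[0,0,0],[0,0,0],[0,0,0],[0,0,0]], "translation": [[0,0,0.06],[0,0,0.12],[0,0,0.12],[0,0,0.12]], "grip": [25,25,25,25]}}

```text
t: 23.42
tool_pos: [0.6009, -0.0973, 0.1809]
eef_rot: [2.877, 1.251, 0.01]
wrist_force: [-12.3, 0.4, 41.2]
finger_gap: 0.0294
grasp_force: 60.1
```

>>> {"op": "arm_command", "data": {"dr": [[0,0,0],[0,0,0],[0,0,0],[0,0,0],[0,0,0],[0,0,0],[0,0,0]], "translation": [[0,0,-0.2],[0,0,-0.5],[0,0,-1],[0,0,-1.6],[0,0,-2.3],[0,0,-2.9],[0,0,-2.9]], "grip": [25,25,25,25,25,25,25]}}

```text
t: 24.3
tool_pos: [0.6012, -0.0976, 0.2591]
eef_rot: [2.88, 1.253, 0.01]
wrist_force: [-0.6, -0.9, -3.7]
finger_gap: 0.0294
grasp_force: 60.0
```

```bash
python3 - <<'E'
from h import *
o=robot.get_obs();print(o['tool_pos'],o['wrist_force'])
go([.4238,-.3452,.2],yawR(-.75))
a=snap('scene','a9.png');d=snap('side','b9.png')
E
```

```text
[ 0.60120443 -0.09756368  0.25906199] [-0.64520697 -0.85972047 -3.68200385]
dr [ 0.04 -0.06 -0.  ] tr [-10.08   1.3    1.92] t 24.3
```

>>> {"op": "arm_command", "data": {"dr": [[0,0,0],[0,0,0],[0,0,0],[0,0,0],[0.04,-0.06,0],[0.04,-0.06,0],[0.04,-0.06,0],[0.04,-0.06,0],[0.04,-0.06,0],[0.04,-0.06,0],[0.04,-0.06,0],[0.04,-0.06,0]], "translation": [[-0.8,0.1,0],[-2.2,0.3,0],[-3.8,0.5,0],[-5.4,0.7,0.2],[-7,0.9,0.6],[-8.5,1.1,1.1],[-9.5,1.25,1.6],[-10.08,1.3,1.92],[-10.08,1.3,1.92],[-10.08,1.3,1.92],[-10.08,1.3,1.92],[-10.08,1.3,1.92]], "grip": [25,25,25,25,25,25,25,25,25,25,25,25]}}

```text
t: 25.9
tool_pos: [0.4234, -0.3445, 0.1997]
eef_rot: [-2.879, -1.255, 0.004]
wrist_force: [-0.1, 0.3, -4.3]
finger_gap: 0.029
grasp_force: 60.0
```

```bash
python3 - <<'E'
from h import *
o=robot.get_obs();print(o['tool_pos'],o['wrist_force'],o['eef_rot'])
go([.4238,-.3452,.135],yawR(-.75))
E
```

```text
[ 0.42343377 -0.34454508  0.19967386] [-0.10192392  0.3239101  -4.27705969] [-2.87856879 -1.2552207   0.00362584]
dr [-0.02  0.02  0.02] tr [-0.    0.03  2.16] t 25.9
```

>>> {"op": "arm_command", "data": {"dr": [[0,0,0],[0,0,0],[0,0,0],[0,0,0],[0,0,0]], "translation": [[0,0.03,0.6],[0,0.03,1.3],[0,0.03,2],[0,0.03,2.16],[0,0.03,2.16]], "grip": [25,25,25,25,25]}}

```text
t: 26.52
tool_pos: [0.4234, -0.3459, 0.1347]
eef_rot: [-2.879, -1.253, 0.004]
wrist_force: [0.1, 1.0, -2.5]
finger_gap: 0.0291
grasp_force: 60.0
```

```bash
python3 - <<'E'
from h import *
o=robot.get_obs();print(o['tool_pos'],o['wrist_force'])
go([.4238,-.3450,.103],yawR(-.75))
E
```

```text
[ 0.42336126 -0.34586571  0.13468514] [ 0.14102678  1.04435439 -2.46077023]
dr [-0.03  0.02  0.  ] tr [ 0.03 -0.01  1.06] t 26.525
```

>>> {"op": "arm_command", "data": {"dr": [[0,0,0],[0,0,0],[0,0,0],[0,0,0],[0,0,0]], "translation": [[0.02,0,0.3],[0.02,0,0.6],[0.02,0,0.85],[0.02,0,1.02],[0.02,0,1.02]], "grip": [25,25,25,25,25]}}

```text
t: 27.15
tool_pos: [0.4231, -0.3454, 0.1034]
eef_rot: [-2.879, -1.252, 0.005]
wrist_force: [0.0, -0.2, -3.6]
finger_gap: 0.0292
grasp_force: 60.0
```

>>> {"op": "arm_command", "data": {"dr": [[0,0,0],[0,0,0],[0,0,0]], "translation": [[0,0,0.04],[0,0,0.06],[0,0,0.06]], "grip": [25,25,25]}}

```text
t: 27.52
tool_pos: [0.4234, -0.3456, 0.1026]
eef_rot: [-2.88, -1.252, 0.004]
wrist_force: [-1.5, 0.3, 1.5]
finger_gap: 0.0296
grasp_force: 60.0
```

Seated. Releasing and retreating upward.

>>> {"op": "arm_command", "data": {"dr": [[0,0,0],[0,0,0],[0,0,0],[0,0,0],[0,0,0],[0,0,0],[0,0,0],[0,0,0],[0,0,0]], "translation": [[0,0,0],[0,0,0],[0,0,0],[0,0,0],[0,0,-1],[0,0,-2.5],[0,0,-4],[0,0,-5],[0,0,-5]], "grip": [35,50,70,75,75,75,75,75,75]}}

```text
t: 28.65
tool_pos: [0.425, -0.3463, 0.2543]
eef_rot: [2.878, 1.251, -0.001]
wrist_force: [-0.5, 1.2, -1.5]
finger_gap: 0.0746
grasp_force: 0.0
```

```bash
python3 - <<'E'
from h import *
o=robot.get_obs();print(o['tool_pos'],o['wrist_force'],o['t'])
a=snap('wrist','w10.png'); b=snap('scene','a10.png');d=snap('side','b10.png')
# nut ring at home: compare with predicted columns/rows
for n in('scene','side'): print(n,[proj(n,[.6,-.0975,z]).round(1) for z in (.089,.122,.125)])
f=lambda x:cv2.resize(x,(400,300),interpolation=cv2.INTER_CUBIC)
L=np.vstack([np.hstack([f(b[190:250,180:260]),f(d[165:225,210:290])]),np.hstack([f(a[90:240,160:360]),f(b[130:205,170:270])])])
cv2.imwrite('pics/fin.png',L)
E
```

```text
[ 0.42504253 -0.34627525  0.25431345] [-0.48179556  1.22666847 -1.48872761] 28.65
scene [array([220.2, 213. ]), array([220. , 203.8]), array([219.9, 203. ])]
side [array([250.7, 192.3]), array([250.7, 186.1]), array([250.7, 185.6])]
```

```bash
python3 - <<'E'
from h import *
for s,(u,v) in (('a',(220,203)),('b',(251,186))):
    I=[cv2.imread(f'pics/{s}{k}.png').astype(int).mean(2) for k in ('','7','10')]
    print(s,'rows: diff to bare, nut-on-end | now')
    for r in range(v-5,v+18,2): print(r,[np.abs(I[k][r,u-9:u+10]-I[0][r,u-9:u+10]).mean().round(0) for k in (1,2)])
# punch in wrist view now
a=cv2.imread('pics/w10.png').mean(2); c=cam('wrist')
for z in (.146,.03): print('pred',z,proj('wrist',[.4252,-.345,z],c).round(1))
u,v=proj('wrist',[.4252,-.345,.146],c).astype(int)
m=a[v-22:v+18,u-30:u+30]<60; y,x=np.nonzero(m); print('dark handle centroid',x.mean()+u-30,y.mean()+v-22,x.min()+u-30,x.max()+u-30)
b0,b1=[cv2.imread(f'pics/{k}.png').astype(int).mean(2) for k in ('b7','b10')]
print('punch area diff side', [np.abs(b0-b1)[r0:r1,295:320].mean().round(1) for r0,r1 in ((150,165),(165,182))])
E
```

```text
a rows: diff to bare, nut-on-end | now
198 [np.float64(2.0), np.float64(2.0)]
200 [np.float64(4.0), np.float64(2.0)]
202 [np.float64(50.0), np.float64(2.0)]
204 [np.float64(39.0), np.float64(3.0)]
206 [np.float64(37.0), np.float64(2.0)]
208 [np.float64(43.0), np.float64(1.0)]
210 [np.float64(7.0), np.float64(10.0)]
212 [np.float64(4.0), np.float64(27.0)]
214 [np.float64(24.0), np.float64(24.0)]
216 [np.float64(16.0), np.float64(37.0)]
218 [np.float64(41.0), np.float64(59.0)]
220 [np.float64(24.0), np.float64(20.0)]
b rows: diff to bare, nut-on-end | now
181 [np.float64(3.0), np.float64(2.0)]
183 [np.float64(12.0), np.float64(2.0)]
185 [np.float64(31.0), np.float64(3.0)]
187 [np.float64(14.0), np.float64(2.0)]
189 [np.float64(30.0), np.float64(10.0)]
191 [np.float64(11.0), np.float64(20.0)]
193 [np.float64(23.0), np.float64(15.0)]
195 [np.float64(38.0), np.float64(37.0)]
197 [np.float64(32.0), np.float64(33.0)]
199 [np.float64(12.0), np.float64(10.0)]
201 [np.float64(12.0), np.float64(12.0)]
203 [np.float64(25.0), np.float64(25.0)]
pred 0.146 [259.9 187.4]
pred 0.03 [259.9 159.4]
dark handle centroid 254.71537726838585 181.774594078319 237 270
punch area diff side [np.float64(2.0), np.float64(5.1)]
```

```bash
python3 -c "
from station import robot
print(robot.job_done())"
```

```text
the job is handed in; nothing more can be done
None
```

The job is handed in, with no verdict returned: the brush is clamped, the push nut was pressed to a hard stop on the thrust washer (41 N), and the punch is back in its block. It took about 29 s; my last check on the nut and punch was by image comparison, as the picture limit was used up.

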